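Bolt the loaded heel jig

ROBOT

A 6-joint arm with a two-finger parallel gripper is mounted at the origin on the work surface. World frame = base frame: x ahead of the robot, y to its left, z up, the work surface at z = 0. Lengths are in m, angles in rad, forces in N, time in s.
With the tool pointing down it reaches from about 0.275 to 0.825 m from the base axis. Payload 4.9 kg.
Tool frame: the origin (TCP) lies midway between the tips of the shut fingers; the grasp point (between the pads) lies 19 mm behind it (grip_point_offset is the distance from the TCP to the grasp point, in m); z points along the fingers, x is the direction in which the jaws open and shut, and the axes are right-handed (so a half turn about z gives the same grasp; the last joint's range is limited). The gripper opens to 85 mm and grips with 20 to 120 N. Pads are 22 mm wide; open, the fingers measure 114 mm over their backs; the gripper's body (76 mm by 85 mm) begins 54 mm behind the grasp point. The pads swing forward as they close: fully open they stand 13 mm farther back than shut.
Start: joints at [-1.269, 0.326, -0.193, 1.052, 0, 1.437], TCP at [0.232, -0.499, 0.231] pointing down, gripper open.
Joint ranges: [-2.65, 2.65], [-0.97, 1.79], [-1.3, 1.35], [-1.93, 2.1], [-1.47, 1.37], [-3.14, 3.14]. Speed limits (rad/s): [2.57, 2.57, 3.14, 3.14, 3.14, 3.14].

INTERFACE

Orientations are given as a rotation vector (axis times angle).
In Python, from cell import * gives the robot as it stands. Calls block until the motion is done:
- movep(position, orientation): joint-space move of the TCP to a pose.
- move_l(position, velocity=0.15, rot=None, until_force=None): straight line of the TCP; rot=None keeps the orientation; velocity is the mean speed in m/s. With until_force (N) it stops when the force on the tool has changed by that much, and returns True; else False.
- set_joints(angles): joint-space move.
- let_go() and grab(newtons=None): open the fingers fully, or close them until they stop; newtons is the grip in N (None keeps the last).
- sleep(seconds).
- ik(position, orientation): joint angles nearest the present ones, or None.
- get_state(): the state.
- grab_frame(name): name is "side" or "top" or "wrist"; returns a dict with "img" (400x640x3 uint8, red, green, blue), "fx", "fy", "cx", "cy" (pixels), "cam_to_world" (4x4, takes a point from camera to world coordinates); the wrist camera has in their place "T_tool_cam" (4x4, takes a point from camera to tool coordinates, whose origin is the TCP and whose axes are the tool frame's). Camera axes: x right, y down, z forward; pixel columns grow to the right and rows downward; lengths in m; the calibration is good to about 2 mm. A picture is of the moment at which its call begins: read the wrist's pose just before it. There is no depth.
A pose or a line that the arm cannot do raises MotionError and nothing moves.
- sign_off(): hands the job in, once; it reports no verdict.
Trained networks look in the newest picture that a camera, given by its name, has taken for a name from the list of things; names that differ only in an ending like _2 or _b are one class to them, and where a whole thing is asked for, a point or a joint stands for the part that bears it (a point fixed in the world has none). Each returns a list of dicts, best first, with "score" (0 to 1); they miss things now and then, are a little off and sometimes report something else, mostly with a low value. They report only what shows in the picture. A call takes as long as a camera call. They do not tell look-alikes from the thing itself.
- spot_in(camera, name): "centre" ([column, row] in pixels, amid what is visible of it).
- silhouettes(camera, name): "mask" (400x640 bool, what is visible of it) and "centre" ([column, row] in pixels, amid what is visible of it).
- tip_of(camera, name): "centre" ([column, row] in pixels: a listed point, or the origin of a listed thing).
The state is a dict: "clock": time; "q": joint angles; "joint_velocities": joint speeds; "tau": joint torques, N m; "position": TCP position; "eef_rot": TCP orientation; "contact_force": force on the tool from outside, world axes, zero at the start; "wrist_torque": the same for the moment, N m; "finger_gap": opening from 0.0 (shut) to 1.0 (fully open).
Only numpy, scipy, OpenCV 4.12 (cv2) and the standard library are available. Lean on these libraries where they do the work, as an engineer would, in place of code of your own. Each camera call takes 0.05 s, during which the arm holds its last target.

TASK

One of the two heel jigs on the bench has a green shoe heel standing in its nest: lock that one. Press its ribbed spring catch strip down with one fingertip and, keeping it held down, push the bolt's upright tab with the other fingertip until the bolt is fully home in the nest block, then let go so that the catch springs back up and locks the bolt. Lift nothing, and leave the heel, the empty jig and everything else on the bench as they are.

Things in the scene. Friction and masses are not known exactly. Their poses are not given: they have to be found in the camera images.
- loaded_jig: Fixed steel jig with a heel in its nest; origin at the centre of the underside, on the bench; z up. Plate 150 (x) by 206 (y), 12 high, yaw within 0.35 rad. The bolt slides to +y, into the nest block (66 square, centred at x 32, y 70). Offsets given elsewhere are mm in this frame. Only catch strip, tab and heel stand above z 40; the lane behind the tab (x 15 to 50, y below -40) is free above z 36.
- catch_pad (a point): Centre of the top of its catch: a ribbed level strip 30 (x) by 120 (y) on the jig's -x side, at (-28, -32, 62) when up. Presses straight down 14 mm against a spring (4 to 8 N). A tooth on its arm blocks the bolt unless it is held over 6 mm down (9 to 12 is well clear); let go part-way, it blocks again; with the bolt home it springs up behind a lug and locks. Axes as the jig's.
- catch (a joint): How far the loaded jig's catch strip is pressed down, m: 0 up, 0.014 at its stop.
- bolt_tab (a point): Middle of the rear (-y) face, the one to push, of its bolt's upright tab: 30 wide (x), 10 thick (y), from z 35 to 77; at (32, -40, 60) when open, moves with the bolt. 60 mm in x from the strip's middle: with fingertips 60 mm apart (centres) along x, one presses the strip while the other, its tip level with the first (z 52 at 10 mm press), stands behind the tab. Axes as the jig's.
- bolt (a joint): How far the loaded jig's bolt has slid to +y, m: 0 open (as it starts), 0.045 fully home at its stop. About 2 N of friction; 1.5 mm of play while the catch blocks it.
- heel: Green spike heel standing wide end down in the loaded jig's nest, loose: 56 across at the foot, 85 high; origin at the centre of its foot, at about (32, 70, 20) in the jig's frame. Its tip is at about z 105 there.
- empty_jig: The other, identical jig, whose nest is empty: leave it alone. Same frame and sizes.
- empty_bolt (a joint): The empty jig's bolt, m: 0 open, to be left so.
- empty_catch (a joint): The empty jig's catch, m: 0 up, to be left so.
- spare_heel_a: Loose heel like the one in the nest, standing on the bench between the jigs (85 high); leave it.
- spare_heel_b: Another such loose heel on the bench between the jigs; leave it.
- last: Shoe last lying on its sole at the back, 230 long, 76 wide, 90 high; origin under its middle; leave it.
- hammer: Hammer lying on the left of the bench; leave it.
- brush: Brush lying on the right of the bench; leave it.
- tack_jar: Glass jar, 64 across, 85 high, at the back; leave it.
- insole: Flat cream insole board, 230 long, 76 wide, 5 thick, at the back; leave it.
Things that resemble listed ones, but are neither listed nor needed, are in the scene too. Leave any blue look-alike of the heel alone.

How it is judged:
On the way, in this order (a step that is already met when the one before it is completed fails the run):
1. the catch of the loaded jig is pressed down while its bolt is still open (value of joint catch above 0.006 m and value of joint bolt below 0.004 m and contact force between the fingers and catch above 0.3 N), for 0.1 s.
2. the fingers hold the catch down and push the bolt at the same time (value of joint catch above 0.0055 m and value of joint bolt between 0.01 and 0.038 m and contact force between the fingers and catch above 0.3 N and contact force between the fingers and bolt above 0.3 N), for 0.04 s.
3. the bolt is fully home with the catch still held down (value of joint catch above 0.0055 m and value of joint bolt above 0.042 m), for 0.05 s.
At the end, for the whole second after the job is handed in: The loaded jig's bolt is home (within 3 mm of its 45 mm travel) and at rest, its catch has sprung back up (within 2 mm), the heel still stands upright in the nest (within 20 mm and 0.2 rad of upright), and the empty jig's bolt and catch are as they were (within 6 and 5 mm) (value of joint bolt above 0.042 m and value of joint catch below 0.002 m and velocity of joint bolt below 0.005 m/s and value of joint empty_bolt below 0.006 m and value of joint empty_catch below 0.005 m and angle between heel's own z axis and vertical below 0.2 rad and distance of heel from where it was at the start of the episode below 0.02 m); the robot touches nothing.
It fails at once if the catch came up while the bolt was part-way (value of joint bolt between 0.008 and 0.036 m and value of joint catch below 0.004 m).
It fails at once if the empty jig's bolt was slid or its catch pressed (value of joint empty_bolt above 0.006 m or value of joint empty_catch above 0.005 m).
It fails at once if the heel was lifted, shoved or tipped in its nest (distance of heel from where it was at the start of the episode above 0.02 m or angle between heel's own z axis and vertical above 0.35 rad).
It fails at once if something else on the bench was moved or lifted (by more than 25 mm) (distance of any of spare_heel_a, spare_heel_b, last, hammer, brush, tack_jar, insole from where it was at the start of the episode above 0.025 m).
It also fails if it takes over 35 s, if anything falls off the work surface, if the arm or the gripper's body presses on something with over 40 N, if the wrist force passes 120 N, or if a joint passes its speed limit or range.

## Working session

There is one attempt and no reset: what is moved stays moved. The work goes in short steps, each a Python script; the robot and the scene stay as the last script left them, time stands still between calls to the robot, and variables do not carry over. Pictures are saved under pics/ and viewed, and the job is handed in when it is done.

```bash
ls; mkdir -p pics
python3 - <<'E'
from cell import *
import cv2
s=get_state();print(s['clock'],s['q'],s['position'],s['eef_rot'],s['finger_gap'],s['contact_force'])
for c in('top','side'):
    f=grab_frame(c);cv2.imwrite(f'pics/{c}0.png',f['img'][:,:,::-1])
    print(c,f['fx'],f['fy'],f['cx'],f['cy'],f['cam_to_world'])
    for n in('heel','catch_pad','bolt_tab','loaded_jig','empty_jig'):
        print(n,[(d['centre'],round(d['score'],2)) for d in tip_of(c,n)])
E
```

```text
pics
0.0 [-1.26921559e+00  3.26939690e-01 -1.93575323e-01  1.05199373e+00
 -2.48429241e-05  1.43660380e+00] [ 0.23199622 -0.49804181  0.23050736] [-2.64820375e+00  1.68813268e+00  2.07883147e-03] 1.0015336892830462 [-0.22277518  0.2507292  -0.18824968]
top 366.08333317553087 366.08333317553087 325.25659898409305 202.26142079659263 [[ 5.47301079e-03 -9.94134612e-01  1.08011199e-01  4.39493085e-01]
 [-9.99984901e-01 -5.38757549e-03  1.08278480e-03  1.06603697e-02]
 [-4.94515363e-04 -1.08015494e-01 -9.94149088e-01  1.23210544e+00]
 [ 0.00000000e+00  0.00000000e+00  0.00000000e+00  1.00000000e+00]]
heel [([236.7, 198.0], 0.79), ([226.8, 153.8], 0.75), ([258.0, 256.9], 0.74)]
catch_pad [([260.8, 208.0], 0.82)]
bolt_tab [([264.3, 189.1], 0.67)]
loaded_jig [([256.4, 200.5], 0.75)]
empty_jig [([383.3, 218.3], 0.69)]
side 517.1395647809645 517.1395647809645 321.20089551141626 201.98011885631948 [[-0.88937794 -0.31507193  0.33126509  0.05740334]
 [-0.45671204  0.57979896 -0.67472015  1.11490169]
 [ 0.02051822 -0.75137397 -0.65955755  1.16166857]
 [ 0.          0.          0.          1.        ]]
heel [([358.9, 293.3], 0.8), ([221.4, 280.7], 0.79), ([273.3, 283.3], 0.55)]
catch_pad [([304.8, 255.6], 0.68), ([302.2, 214.6], 0.37)]
bolt_tab [([288.1, 246.2], 0.74)]
loaded_jig [([298.6, 275.6], 0.94)]
empty_jig [([363.5, 194.3], 0.84), ([294.7, 269.2], 0.58)]
```

View pics/top0.png

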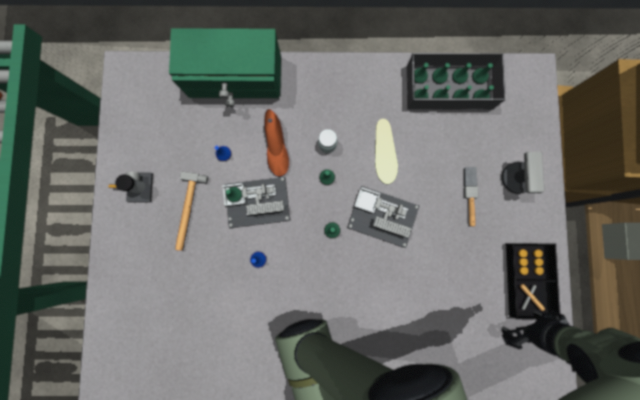

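View pics/side0.png

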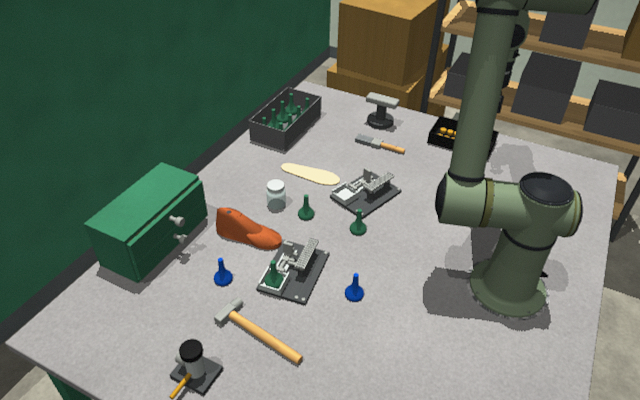

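Run:
```python
import cv2
a=cv2.imread('pics/top0.png')[130:290,180:440];cv2.imwrite('pics/top0c.png',cv2.resize(a,None,fx=3,fy=3,interpolation=cv2.INTER_CUBIC))
a=cv2.imread('pics/side0.png')[140:340,190:450];cv2.imwrite('pics/side0c.png',cv2.resize(a,None,fx=3,fy=3,interpolation=cv2.INTER_CUBIC))
```

```text
(no output)
```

View pics/top0c.png

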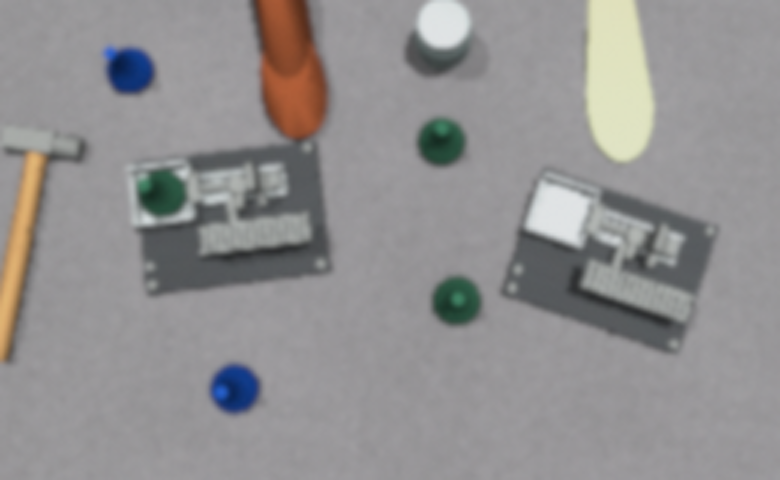

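View pics/side0c.png

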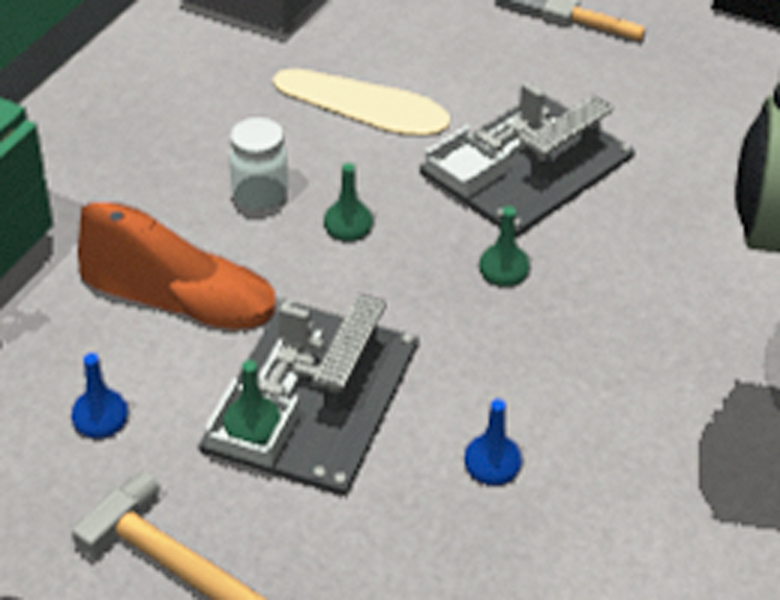

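The loaded jig is the left one: top image about (256,200), side image about (298,275). A green heel stands in its nest at top (235,193). The empty jig is at top (383,218) with a bare white nest. The blue look-alikes are at top (223,153) and (258,259), and the spare green heels are at (327,176) and (332,230). I still have to work out how to set a 60 mm fingertip spacing, so I'll check the interface's signatures.

```bash
cat > h.py <<'E'
import numpy as np, cv2
from scipy.optimize import least_squares
from scipy.spatial.transform import Rotation as R
def unproj(f,px,z,T=None):
    T=f['cam_to_world'] if T is None else T
    d=T[:3,:3]@np.array([(px[0]-f['cx'])/f['fx'],(px[1]-f['cy'])/f['fy'],1.]); o=T[:3,3]
    return o+d*(z-o[2])/d[2]
def proj(f,P,T=None):
    T=f['cam_to_world'] if T is None else T
    p=(np.atleast_2d(P)-T[:3,3])@T[:3,:3]
    return np.c_[p[:,0]/p[:,2]*f['fx']+f['cx'],p[:,1]/p[:,2]*f['fy']+f['cy']]
def jw(pose,p):
    x,y,a=pose;p=np.atleast_2d(p)/1000.
    return np.c_[x+np.cos(a)*p[:,0]-np.sin(a)*p[:,1],y+np.sin(a)*p[:,0]+np.cos(a)*p[:,1],p[:,2]]
def toolrot(yaw):  # tool down, tool x along world yaw
    c,s=np.cos(yaw),np.sin(yaw)
    return R.from_matrix(np.array([[c,s,0],[s,-c,0],[0,0,-1]]))
def twrist(s,f):
    T=np.eye(4);T[:3,:3]=R.from_rotvec(s['eef_rot']).as_matrix();T[:3,3]=s['position'];return T@f['T_tool_cam']
E
python3 - <<'E'
from cell import *
from h import *
f=grab_frame('top')
c=lambda u,v:(180+u/3,130+v/3)
pts=[((318,143),(75,-103,12)),((328,270),(-75,-103,12)),((150,294),(-75,103,12)),((128,165),(65,103,38))]
pts=pts[:3]
J=np.array([p[1] for p in pts]);U=np.array([c(*p[0]) for p in pts])
r=least_squares(lambda x:(proj(f,jw(x,J))-U).ravel(),[0.43,0.2,0.]);print(r.x,r.fun)
print('strip px',proj(f,jw(r.x,[(-28,-32,62),(32,-40,60),(32,70,105)])))
s=get_state();ro=toolrot(r.x[2])
print(ro.as_rotvec(), R.from_rotvec(s['eef_rot']).as_matrix())
w=grab_frame('wrist');print(w['T_tool_cam'],w['fx'],w['cx'],w['cy']);print(grip_point_offset)
E
```

```text
[0.57103049 0.23878295 0.12210513] [-0.17913613 -0.91560321  1.20244847  0.83478206 -1.02369367  0.03809683]
strip px [[265.51048538 207.97429347]
 [266.23915201 189.39013884]
 [228.68279506 191.40183264]]
[3.13573946 0.19168316 0.        ] [[ 4.22127493e-01 -9.06536474e-01  2.65743833e-05]
 [-9.06536474e-01 -4.22127494e-01 -2.72361686e-05]
 [ 3.59083581e-05 -1.25935121e-05 -9.99999999e-01]]
[[ 9.99999406e-01  5.89216310e-04  9.17094758e-04  1.77700870e-04]
 [-8.18288394e-04  9.61600930e-01  2.74450327e-01 -6.99765722e-02]
 [-7.20168563e-04 -2.74450914e-01  9.61600841e-01 -1.42198729e-01]
 [ 0.00000000e+00  0.00000000e+00  0.00000000e+00  1.00000000e+00]] 281.8024257912604 318.2097569470065 199.71904633728505
0.0187
```

Run:
```python
from cell import *
from h import *
pose=[0.571,0.239,0.122]
p=jw(pose,[(0,-35,250)])[0]
for k in (0,np.pi):
    rv=toolrot(pose[2]+k).as_rotvec();print(k,ik(list(p),list(rv)))
rv=toolrot(pose[2]+np.pi).as_rotvec()
q=ik(list(p),list(rv))
if q is None: raise SystemExit
movep(list(p),list(rv))
s=get_state();f=grab_frame('wrist');cv2.imwrite('pics/w1.png',f['img'][:,:,::-1])
T=twrist(s,f);np.savez('w1.npz',T=T,K=[f['fx'],f['fy'],f['cx'],f['cy']])
for n in ('catch_pad','bolt_tab','loaded_jig','heel'): print(n,[(d['centre'],round(d['score'],2)) for d in tip_of('wrist',n)])
print('pred',proj(f,jw(pose,[(-28,-32,62),(32,-40,60),(0,0,0),(32,70,20)]),T))
print(get_state()['clock'],s['position'],s['q'])
```

```text
0 [2.20327256e-01 4.29336422e-01 9.53394913e-03 1.15099385e+00
 4.44089210e-16 1.66912358e+00]
3.141592653589793 [ 0.22032726  0.42933642  0.00953395  1.15099385  0.         -1.47246907]
catch_pad [([341.8, 183.6], 0.81)]
bolt_tab [([293.4, 177.8], 0.86)]
loaded_jig [([320.1, 198.5], 0.82), ([417.3, 4.6], 0.21)]
heel [([203.0, 257.3], 0.84), ([301.4, 249.1], 0.68), ([449.1, 207.5], 0.62)]
pred [[342.04299057 183.19790519]
 [291.94505809 176.31925286]
 [318.61202979 195.58245386]
 [296.41619162 246.12539976]]
3.7083 [0.57548151 0.20358298 0.2499802 ] [ 2.19275790e-01  4.29336646e-01  9.48377342e-03  1.15095147e+00
 -2.37558378e-04 -1.47229576e+00]
```

View pics/w1.png

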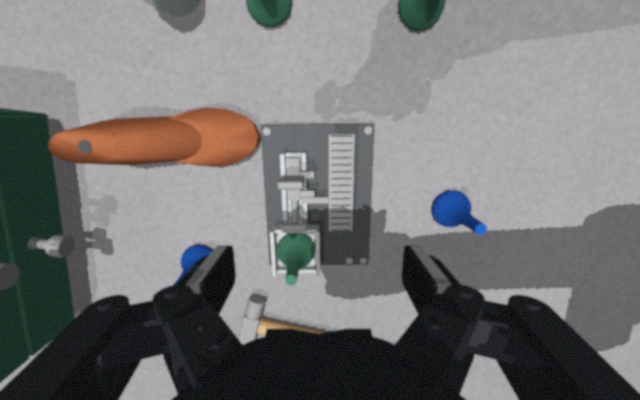

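The wrist view shows the loaded jig square on: plate corners at (262,123), (374,123) and (369,265), strip at (341,184), tab at (292,180), and the green heel in the nest at (296,250). Next I'll zoom in to refine the pose and test how the gripper behaves when closing in free air.

Run:
```python
from cell import *
import cv2
a=cv2.imread('pics/w1.png')[110:290,240:400];cv2.imwrite('pics/w1c.png',cv2.resize(a,None,fx=3.3,fy=3.3,interpolation=cv2.INTER_CUBIC))
s=get_state();print(s['clock'],s['finger_gap'])
print(grab(20));s=get_state();print(s['clock'],s['finger_gap'],s['position'])
```

```text
3.7083 0.9989782818920804
False
4.475 0.003256969513764761 [0.57523445 0.20428006 0.24997898]
```

View pics/w1c.png

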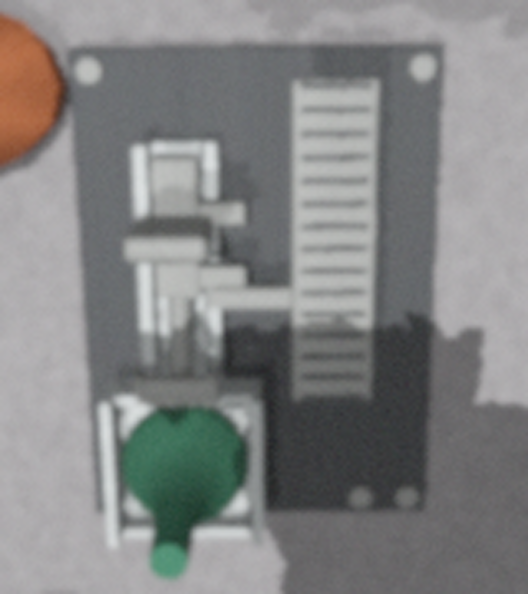

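Fingers either open fully or shut, so I can't set a 60 mm spacing directly. With the fingers fully open (85 mm between pads), yawing the tool by about 25° relative to the jig works: one tip lands on the rear part of the strip and the other finger's front face bears on the tab's outer edge. I'll refine the jig pose and measure the open fingertips.

Run:
```python
from cell import *
from h import *
d=np.load('w1.npz');T=d['T'];f=dict(zip(('fx','fy','cx','cy'),d['K']))
c=lambda u,v:(240+(u+.5)/3.3-.5,110+(v+.5)/3.3-.5)
P=[((70,46),(75,-103,12)),((443,44),(-75,-103,12)),((427,510),(-75,103,12)),
((292,79),(-13,-92,62)),((380,79),(-43,-92,62)),((373,400),(-43,28,62)),((292,398),(-13,28,62)),((124,236),(47,-40,77)),((208,234),(17,-40,77))]
J=np.array([p[1] for p in P]);U=np.array([c(*p[0]) for p in P])
r=least_squares(lambda x:(proj(f,jw(x,J),T)-U).ravel(),[0.571,0.239,0.122],loss='soft_l1');print(r.x);print((proj(f,jw(r.x,J),T)-U).round(2).tolist())
# with top view
t=grab_frame('top');cc=lambda u,v:(180+u/3,130+v/3)
print('in top:',proj(t,jw(r.x,[(75,-103,12),(-75,-103,12),(-75,103,12)])).round(1).tolist(),[cc(318,143),cc(328,270),cc(150,294)])
np.save('pose.npy',r.x)
let_go();s=get_state();w=grab_frame('wrist');a=w['img'][:,:,::-1]
cv2.imwrite('pics/w2c.png',cv2.resize(a[225:400,160:480],None,fx=2.5,fy=2.5,interpolation=cv2.INTER_CUBIC))
# predicted inner tip points in tool frame
Ti=np.linalg.inv(w['T_tool_cam'])
for x in(-.0525,-.0425,.0425,.0525):
  for y in(-.011,.011):
    p=Ti@np.array([x,y,-.013,1]);print(x,y,p[0]/p[2]*w['fx']+w['cx'],p[1]/p[2]*w['fy']+w['cy'])
print(s['clock'],get_state()['position'],get_state()['finger_gap'])
```

```text
[0.57151556 0.24095713 0.13208801]
[[-1.19, -0.02], [1.0, -0.66], [-0.26, 0.45], [0.46, -0.28], [0.08, -0.56], [-0.2, 0.1], [0.5, 0.94], [-0.71, 0.07], [0.11, 0.41]]
in top: [[284.9, 176.3], [290.1, 220.4], [228.6, 228.2]] [(286.0, 177.66666666666666), (289.3333333333333, 220.0), (230.0, 228.0)]
-0.0525 -0.011 213.55662153921094 241.89187418497843
-0.0525 0.011 217.82823344562308 280.9056809089505
-0.0425 -0.011 233.641193967249 241.90826261488982
-0.0425 0.011 237.08634427821173 280.92118125887407
0.0425 -0.011 404.350793862516 242.0475567085584
0.0425 0.011 400.77176744912697 281.0529273765796
0.0525 -0.011 424.4331861811091 242.06394335956355
0.0525 0.011 420.0278738908716 281.06842611322134
5.3083 [0.57524899 0.20427446 0.24997585] 0.9958984783551077
```

View pics/w2c.png

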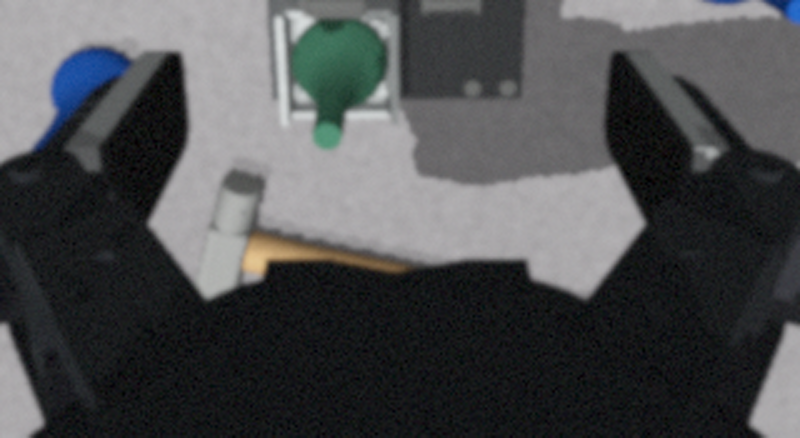

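```bash
cat > plan.py <<'E'
from h import *
pose=np.load('pose.npy'); PHI=np.radians(25)
e=np.array([np.cos(PHI),np.sin(PHI)]);n=np.array([-e[1],e[0]])
C0=np.array([46.5,-42.5])-48.5*e-11*n
ROT=list(toolrot(pose[2]+np.pi+PHI).as_rotvec())
def tgt(dy,tipz,dx=0,off=13): # jig mm -> world TCP
    return list(jw(pose,[(C0[0]+dx,C0[1]+dy,tipz-off)])[0])
def jig(pw):
    c,s=np.cos(pose[2]),np.sin(pose[2]);d=(np.asarray(pw)[:2]-pose[:2])*1000
    return np.array([c*d[0]+s*d[1],-s*d[0]+c*d[1],pw[2]*1000])
E
python3 - <<'E'
from cell import *
from plan import *
print(C0,ik(tgt(0,110),ROT),ik(tgt(0,50),ROT),ik(tgt(48,50),ROT))
movep(tgt(-3,110),ROT);move_l(tgt(-3,84),0.08)
sleep(.2);s=get_state();print(s['clock'],jig(s['position']),C0,s['contact_force'])
w=grab_frame('wrist');cv2.imwrite('pics/w3.png',w['img'][:,:,::-1])
T=twrist(s,w);ok=[(-43,-92,62),(-13,-92,62),(-13,28,62),(-43,28,62),(47,-40,77),(17,-40,77),(75,-103,12),(-75,-103,12)]
print(proj(w,jw(pose,ok),T).round(0).tolist())
f=grab_frame('side');cv2.imwrite('pics/s3c.png',cv2.resize(f['img'][190:320,220:400,::-1],None,fx=4,fy=4,interpolation=cv2.INTER_CUBIC))
E
```

```text
[  7.19287321 -72.96637135] [ 0.16014468  0.55259064 -0.20145842  0.81674727  0.         -1.97907198] [ 0.16014468  0.62267161 -0.2551685   0.69295621  0.         -1.97907198] [ 0.23838562  0.63609718 -0.22862715  0.706072    0.         -1.90083104]
6.7083 [  7.60962593 -75.9170612   71.54225029] [  7.19287321 -72.96637135] [-0.23632232 -0.29829586 -0.23382284]
[[408.0, 254.0], [363.0, 234.0], [282.0, 381.0], [321.0, 396.0], [226.0, 281.0], [277.0, 301.0], [248.0, 144.0], [431.0, 228.0]]
```

View pics/w3.png

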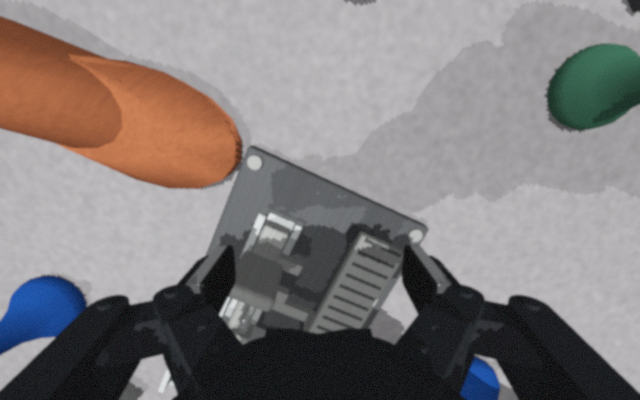

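View pics/s3c.png

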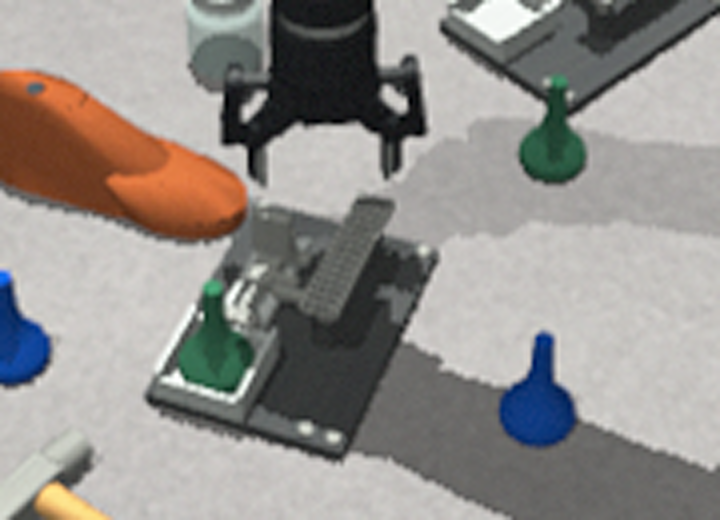

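Run:
```python
import cv2
a=cv2.imread('pics/w3.png')[200:340,190:450];cv2.imwrite('pics/w3c.png',cv2.resize(a,None,fx=3,fy=3,interpolation=cv2.INTER_CUBIC))
```

```text
(no output)
```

View pics/w3c.png

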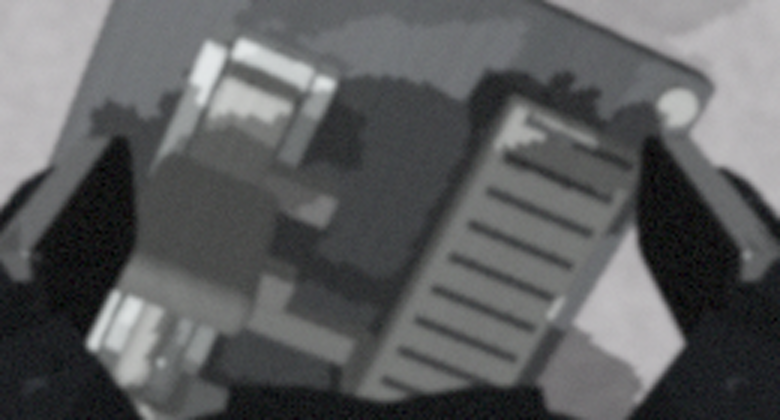

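Run:
```python
from cell import *
from plan import *
move_l(tgt(-1.5,80,-.4),0.05)
f0=np.array(get_state()['contact_force'])
hit=move_l(tgt(-1.5,57,-.4),0.03,until_force=2.5)
sleep(.1);s=get_state();print(hit,jig(s['position']),s['contact_force']-f0,s['clock'])
w=grab_frame('wrist');cv2.imwrite('pics/w4c.png',cv2.resize(w['img'][200:340,190:450,::-1],None,fx=3,fy=3,interpolation=cv2.INTER_CUBIC))
```

```text
True [  6.49517883 -74.54754816  46.44235522] [0.14561589 1.06280129 4.36293682] 7.8083
```

View pics/w4c.png

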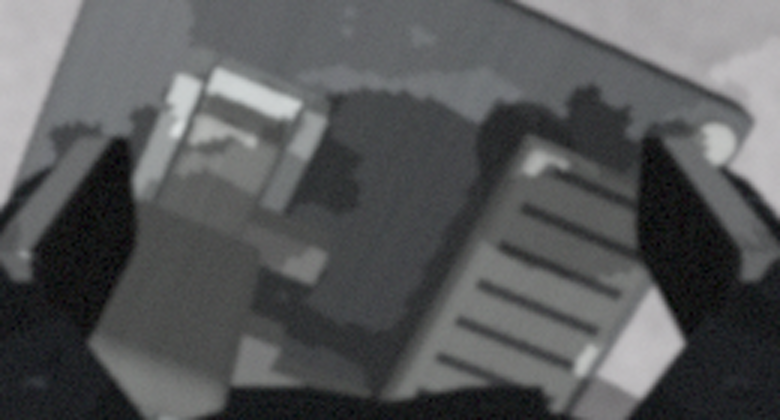

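The A finger overlaps the strip's rear end at crop (640,170–260). The B finger stands behind the tab at crop (130,140–240). Contact came at the expected height, so I'll press.

Run:
```python
from cell import *
from plan import *
for z in (55,51.5):
    hit=move_l(tgt(-1.5,z,-.4),0.03,until_force=25)
    sleep(.15);s=get_state();print(hit,jig(s['position']),s['contact_force'],s['clock'])
w=grab_frame('wrist');cv2.imwrite('pics/w5c.png',cv2.resize(w['img'][200:340,190:450,::-1],None,fx=3,fy=3,interpolation=cv2.INTER_CUBIC))
f=grab_frame('side');cv2.imwrite('pics/s5c.png',cv2.resize(f['img'][190:320,220:400,::-1],None,fx=4,fy=4,interpolation=cv2.INTER_CUBIC))
```

```text
False [  6.61297764 -74.54910438  42.08066226] [-0.82873785  0.54074428  5.13221908] 8.3
False [  6.65714407 -74.53744814  38.69882502] [-1.35880628 -0.72168795  5.08687966] 8.7167
```

View pics/w5c.png

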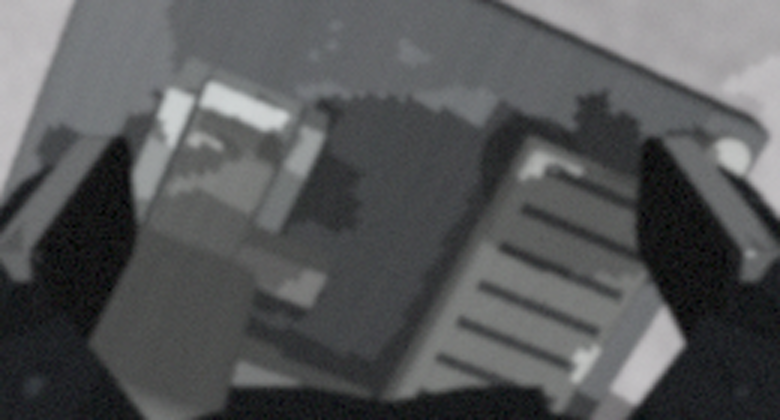

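View pics/s5c.png

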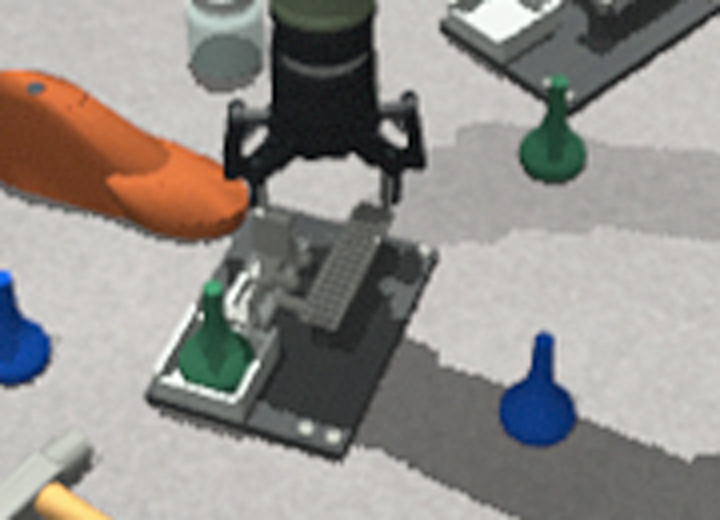

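The strip follows the finger, looking unchanged in the wrist view while the plate came nearer. It is pressed about 10 mm at roughly 5 N. Next I'll push about 15 mm and check.

Run:
```python
from cell import *
from plan import *
for dy in (6,16):
    hit=move_l(tgt(dy,51.5,-.4),0.04,until_force=15)
    s=get_state();print(hit,jig(s['position']),s['contact_force'],s['clock'])
    if hit:break
w=grab_frame('wrist');cv2.imwrite('pics/w6c.png',cv2.resize(w['img'][180:340,190:450,::-1],None,fx=3,fy=3,interpolation=cv2.INTER_CUBIC))
f=grab_frame('side');cv2.imwrite('pics/s6c.png',cv2.resize(f['img'][190:320,220:400,::-1],None,fx=4,fy=4,interpolation=cv2.INTER_CUBIC))
```

```text
False [  7.02145021 -67.93594715  38.7774202 ] [ 0.91224391 -3.33177105  5.53999708] 9.1583
False [  7.05749776 -58.2895853   38.77600203] [ 0.05325215 -3.71425083  5.09789654] 9.5583
```

View pics/w6c.png

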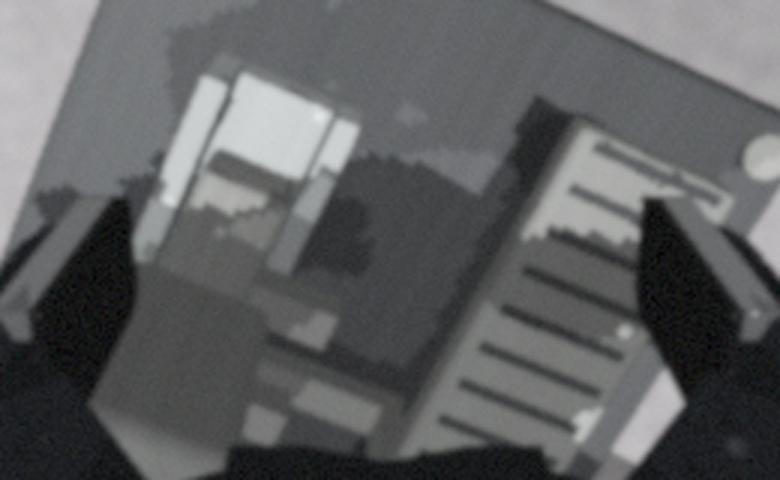

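View pics/s6c.png

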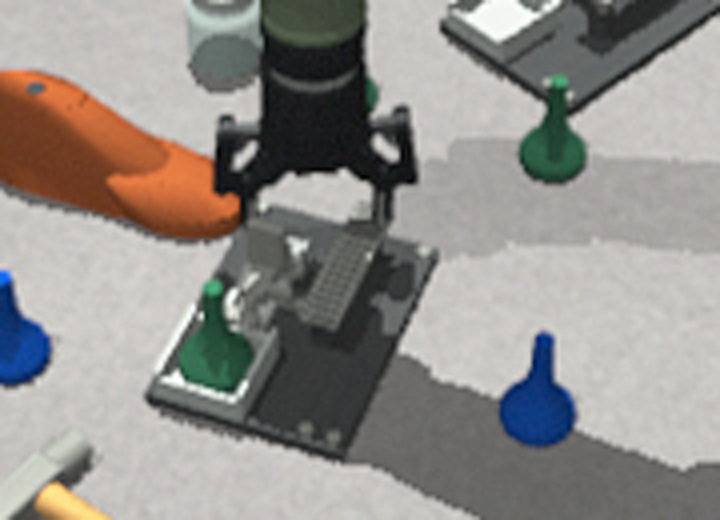

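The bolt moves with the finger: the tab keeps its place beside the finger while the guide behind it lengthens, and the strip is still held at 5 N. I'll continue to the stop.

Run:
```python
from cell import *
from plan import *
hit=move_l(tgt(40,51.5,-.4),0.05,until_force=15)
s=get_state();print(hit,jig(s['position']),s['contact_force'],s['clock'])
hit=move_l(tgt(54,51.5,-.4),0.03,until_force=10)
s=get_state();print(hit,jig(s['position']),s['contact_force'],s['clock'])
sleep(.2);s=get_state();print(hit,jig(s['position']),s['contact_force'],s['clock'])
w=grab_frame('wrist');cv2.imwrite('pics/w7c.png',cv2.resize(w['img'][180:340,190:450,::-1],None,fx=3,fy=3,interpolation=cv2.INTER_CUBIC))
f=grab_frame('side');cv2.imwrite('pics/s7c.png',cv2.resize(f['img'][190:320,220:400,::-1],None,fx=4,fy=4,interpolation=cv2.INTER_CUBIC))
```

```text
False [  7.15382918 -34.20604337  38.77546638] [ 0.45248017 -3.65992538  5.43157252] 10.2917
True [  7.1682065  -24.65646673  38.97843655] [-0.34922734 -2.09692291  5.07723857] 10.7333
True [  7.17730073 -24.65350147  38.90544913] [-0.54291309 -0.97667649  4.90743125] 10.9333
```

View pics/w7c.png

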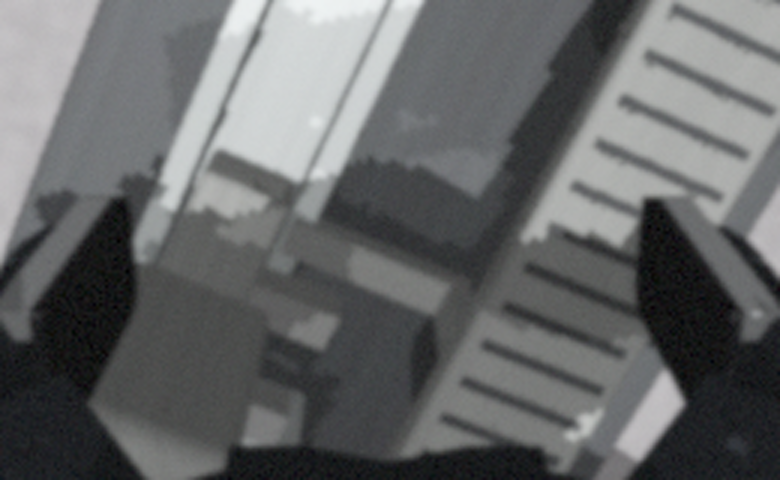

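View pics/s7c.png

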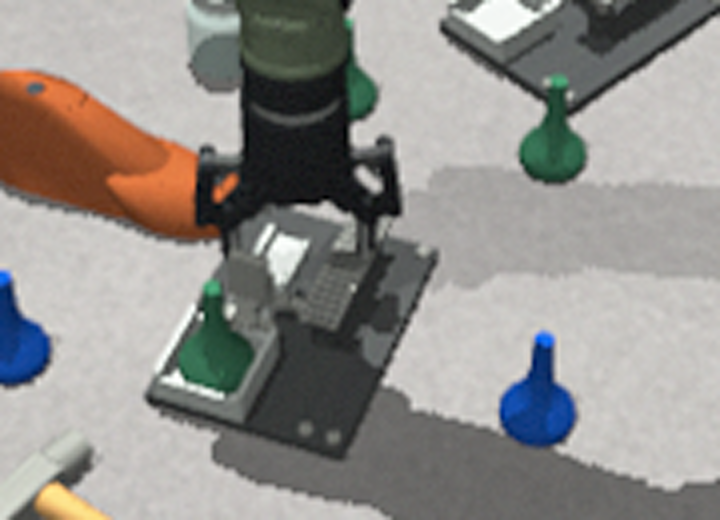

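Run:
```python
from cell import *
from plan import *
hit=move_l(tgt(53,51.5,-.4),0.015,until_force=18)
s=get_state();print(hit,jig(s['position']),s['contact_force'],s['clock'])
sleep(.1);s=get_state();print(jig(s['position']),s['contact_force'],s['clock'])
```

```text
False [  7.18214795 -24.43930697  39.04492065] [  1.170566   -12.58287698   7.51725369] 11.475
[  7.19486574 -24.42980887  39.02212561] [  0.98211551 -13.04379446   8.71404096] 11.575
```

The stop is firm: I commanded 4.7 mm more and it moved 0.2 mm at 13 N. I'll ease off, then lift straight up.

Run:
```python
from cell import *
from plan import *
move_l(tgt(47.3,51.5,-.4),0.03)
s=get_state();print(jig(s['position']),s['contact_force'],s['clock'])
move_l(tgt(47.3,66,-.4),0.05);move_l(tgt(47.3,110,-.4),0.12)
move_l(tgt(0,180),0.2)
sleep(.2);s=get_state();print(jig(s['position']),s['contact_force'],s['clock'])
w=grab_frame('wrist');T=twrist(s,w);cv2.imwrite('pics/w8.png',w['img'][:,:,::-1])
ok=[(47,5,77),(17,5,77),(-13,-92,62),(-13,28,62),(-13,-92,52),(-13,28,52)]
print(proj(w,jw(pose,ok),T).round(0).tolist())
f=grab_frame('side');cv2.imwrite('pics/s8c.png',cv2.resize(f['img'][190:320,220:400,::-1],None,fx=4,fy=4,interpolation=cv2.INTER_CUBIC))
```

```text
[  7.20665404 -25.55923949  38.91202704] [-0.17140142 -0.73694705  5.37127811] 11.9167
[  6.11526201 -72.28583522 165.34906669] [-0.14308452  0.04708704 -0.29099814] 13.65
[[241.0, 261.0], [271.0, 274.0], [346.0, 190.0], [293.0, 296.0], [345.0, 187.0], [293.0, 290.0]]
```

View pics/w8.png

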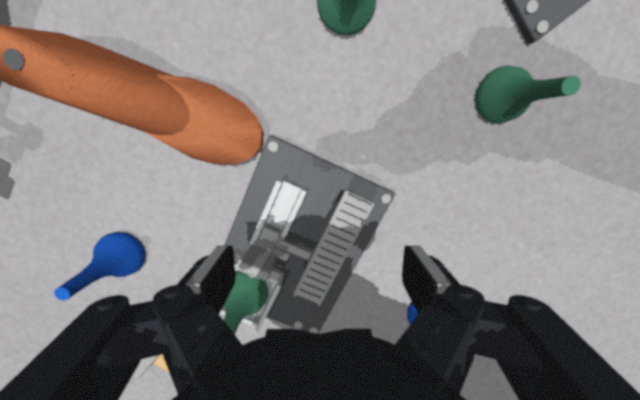

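View pics/s8c.png

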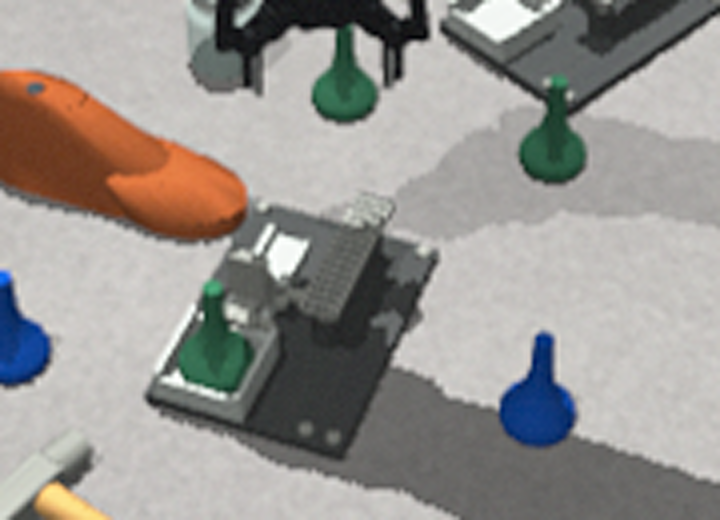

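The bolt's tab now sits at the nest and the strip looks raised. I'll compare the strip with the starting image numerically.

Run:
```python
from cell import *
from plan import *
f=grab_frame('side');b=f['img'][:,:,::-1].copy();a=cv2.imread('pics/side0.png')
print(proj(f,jw(pose,[(-43,-92,62),(-43,-92,52),(-28,-32,62),(-28,-32,60),(-28,-32,48),(32,5,77),(32,2,77),(32,-40,77)])).round(1).tolist())
o=np.hstack([cv2.resize(x[225:310,245:345],None,fx=4,fy=4,interpolation=cv2.INTER_CUBIC) for x in(a,b)]);cv2.imwrite('pics/cmp.png',o)
# shift of strip's rear corner patch
for (u0,u1,v0,v1) in ((300,322,236,262),(296,314,246,275)):
    t=a[v0:v1,u0:u1];m=cv2.matchTemplate(cv2.resize(b[v0-8:v1+12,u0-8:u1+8],None,fx=4,fy=4,interpolation=3),cv2.resize(t,None,fx=4,fy=4,interpolation=3),cv2.TM_CCOEFF_NORMED)
    _,s,_,l=cv2.minMaxLoc(m);print('shift px',l[0]/4-8,l[1]/4-8,s)
print(get_state()['clock'])
```

```text
[[318.1, 239.2], [318.0, 241.6], [306.2, 251.7], [306.2, 252.2], [306.2, 255.0], [282.0, 251.6], [282.4, 250.8], [288.0, 241.0]]
shift px 0.0 0.0 0.7593334317207336
shift px 0.0 0.0 0.8151812553405762
13.8
```

View pics/cmp.png

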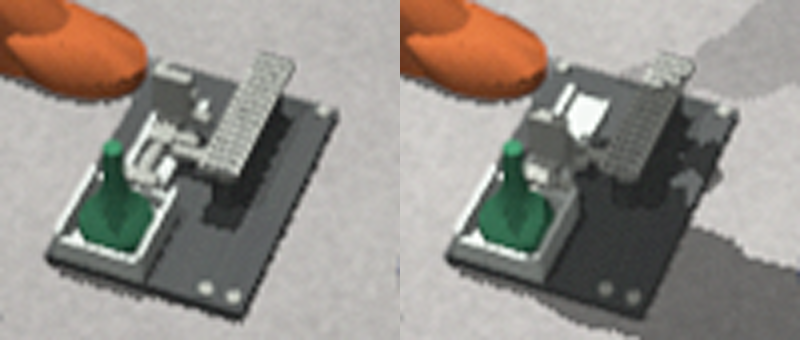

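The strip has returned to its starting place (0 px shift), the tab has moved forward to the nest, and the heel is unchanged. I'm handing in.

Run:
```python
from cell import *
print(sign_off());print(get_state()['clock'])
```

```text
the job is handed in; nothing more can be done
None
the job is handed in; nothing more can be done
```

I locked the loaded jig (the left one) and handed the job in at about 14 s of the 35 s allowed. `sign_off()` gave no verdict.

**How it was done:** the gripper only opens fully or shuts, so I could not set the suggested 60 mm fingertip spacing. I kept the fingers fully open and turned the tool 25° to the jig. One tip pressed the rear part of the catch strip about 10 mm (about 5 N). The other finger pushed the tab's outer edge until the bolt hit its stop. I then eased back about 1 mm and lifted straight up.

**Last checks:**
- **Bolt:** at the stop, 4.7 mm more commanded travel gave only 0.2 mm of movement at 13 N. Measured travel matches 45 mm to within about 2 mm, and the tab sits next to the nest.
- **Catch:** it matches its starting place in the side view with 0 px shift. The view resolves about 1 mm, and the new shadow made the match only fair (score about 0.8).
- **Heel and surroundings:** the heel stands as it did, and the last and the nearby blue look-alikes look unmoved in the side view. The arm never went near the empty jig. I compared these by eye only.
- **Arm:** it is clear of everything, with about 0.3 N read on the tool.

No check failed or disagreed.

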